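Bring the daylight filter over the stone lamp

ROBOT

A 6-joint arm with a two-finger parallel gripper is mounted at the origin on a cart in front of the work surface, level with it; the furniture and walls round the work are solid. World frame = base frame: x ahead of the robot, y to its left, z up, the work surface at z = 0. Lengths are in m, angles in degrees, forces in N, time in s.
With the tool pointing down it reaches from about 0.3 to 0.85 m from the base axis. Payload 4.2 kg.
Tool frame: the origin (TCP) lies at the very end of the fingers, on their centre line; the grasp point (between the pads) lies pinch_z behind it (pinch_z is the distance from the TCP to the grasp point, in m); z points along the fingers, y is the direction in which the jaws open and shut (so a half turn about z gives the same grasp; the last joint's range is limited). The gripper opens to 91 mm and grips with 3 to 60 N. Pads are 32 mm wide; open, the fingers measure 118 mm over their backs; the gripper's body (76 mm by 178 mm) begins 60 mm behind the grasp point.
Start: joints at [66.062, 18.312, 89.639, -0, 72.044, -1.146], TCP at [0.223, 0.53, 0.214] pointing down, gripper open.
Joint ranges: [-177.97, 177.97], [-48.28, 115.42], [12.27, 149.76], [-77.06, 257.06], [2.81, 150.46], [-146.56, 146.56]. Speed limits (degrees/s): [147.25, 147.25, 180, 180, 180, 180].

INTERFACE

Orientations are given as [roll, pitch, yaw] about the fixed x, y, z axes, in that order (R = Rz(yaw) Ry(pitch) Rx(roll)).
In Python, from workcell import * gives the robot as it stands.
- The arm moves only by the tool arm_command, never from a script. Its argument "increments" is a list of rows, each a list of 7 numbers: the gripper's target within -1 to 1 (fully open at 1, half-way at 0, shut at -1), then the shift along the tool's x, y, z each as a share of 0.15 m, from -1 to 1, then the turn, a rotation vector about the tool's x, y, z each as a share of pi rad, from -1 to 1. A call has 1 to 12 rows; each row is the pose to reach, as a shift and turn from the pose measured when the call began, along the tool's axes at that moment, turning the shorter way round; what a row does not reach only later rows make up. A row lasts 1/8 s, in which the tool goes at most 62.5 mm and 10.7 degrees, less where a joint would pass 70% of its speed; a pose out of reach is approached as far as the arm can. A call with a number of a shift or a turn outside -1 to 1 is refused whole. A call with a gripper value outside its range is refused whole. The fingers move at their own pace and stop on an object; "newtons" is the grip in N (left out, the last holds). Time passes only in rows, so rows that repeat a pose let the fingers close. It gives the time, the measured TCP pose, the force and the opening at its end, in the units of the state.
- sense(): the state, without advancing time (a new reading comes with each control period).
- get_image(name): name is "scene" or "side" or "wrist"; returns a dict with "color" (384x512x3 uint8, blue, green, red), "vfov" (degrees; the focal length in pixels is half the picture's height over the tangent of half this angle, whatever the lens; pixels are square), "cx", "cy" (the principal point, pixels), "world_from_camera" (4x4, takes a point from camera to world coordinates). Camera axes: x right, y down, z forward; pixel columns grow to the right and rows downward; lengths in m; the calibration is good to about 2 mm. A picture is of the moment at which its call begins. There is no depth.
- sign_off(): hands the job in, once; it reports no verdict.
The state is a dict: "time": time; "q": joint angles; "qvel": joint speeds; "joint_torque": joint torques, N m; "ee_pos": TCP position; "eef_rot": TCP orientation; "wrist_force": force on the tool from outside, world axes, zero at the start; "moment": the same for the moment, N m; "finger_gap": opening from 0.0 (shut) to 1.0 (fully open).
Only numpy, scipy, OpenCV 4.12 (cv2) and the standard library are available. Lean on these libraries where they do the work, as an engineer would, in place of code of your own. Each camera call takes 0.05 s, during which the arm holds its last target.

TASK

The stone-inspection lamp on the bench is still locked for transport: draw its red lock knob towards the lamp's front edge, all the way to its end stop, so that the filter slide is free. Then pull the filter slide out by its black knob until the blue daylight filter clicks into its ball detent over the lamp, without running past that notch to the open hole, where the bare lamp would dazzle. Finish while still pinching the black knob at the notch, ready for viewing, and leave the tools around the lamp where they are.

Things in the scene. Friction and masses are not known exactly. Their poses are not given: they have to be found in the camera images.
- stone_lamp: Grey stone-inspection lamp screwed to the bench: 125 mm deep (its x), 170 mm wide (its y), black deck 39 mm up; origin on the bench below the lamp window. +y: the way the filter slide pulls out (robot's left); -x: to the front edge, roughly at the robot. Steel rails along y, tops 52 mm up; only the two knobs stand higher. Plunger with the detent ball at the back (x 40, y 50 mm).
- lamp_centre (a point): Centre of the round luminous lamp window (23 mm across) on the lamp's deck, 39 mm above the bench; fixed to stone_lamp. The blue filter lies 8 to 10 mm above it when it is in its notch.
- lock_bolt (a joint): Transport lock, slide joint along the -x of stone_lamp: 0 = bolt fully in the slot of the filter slide, 0.016 m = drawn back to the end stop at the front (it starts at 0 to 0.002). The slide comes free at about 0.008. It drags with about 1.5 N and stays where it is left.
- lock_knob (a point): Middle of the red lock knob, an upright cylinder 14 mm in diameter; it stands on a flat saddle whose top is 50 mm above the bench, its own top is 76 mm above the bench, this point 65 mm. Moves with lock_bolt along the -x of stone_lamp. At the start it is 44 mm in front (-x) of the lamp window.
- filter_slide: Grey metal filter slide, 206 x 50 x 5 mm, 0.15 kg, loose in the rails; axes as stone_lamp when in, origin on its underside 42 mm (+y) from the blue filter. Starts 37 to 41 mm short of the first notch; locked it moves only about 6 mm. Drag 1 to 2 N. A sprung ball drops into a V notch 8 mm wide at its back edge as the blue filter centres: it pulls the slide on over the last 3 mm with some 3 to 4 N; leaving takes 7 to 10 N.
- slide_knob (a point): Middle of the black knurled knob at the left end of the filter slide: upright cylinder, 18 mm diameter, 49 to 76 mm above the bench (this point 62.5). The metal tongue under it, 24 mm wide, top 47 mm up, juts out past the housing. It is 149 mm from the centre of the blue filter along the lamp's +y (x = 0); knob and filter move together.
- blue_filter (a point): Centre of the top of the round blue glass filter (22 mm across, in a black bezel) in the filter slide, 48.5 mm above the bench; in the notch it lies straight over lamp_centre. The open hole in its own black bezel lies 30 mm farther along -y; it has a second notch.
- tin: Flat red-brown stone tin, 58 x 88 x 20 mm, loose bystander right of the lamp; origin at the centre of its underside.
- tweezers: Soldering tweezers, 165 mm long, 10 mm high, loose bystander at the front right; origin at the centre of the underside.
- folding_loupe: Folding loupe, 24 x 32 x 19 mm, loose bystander right of the lamp; origin at the centre of the underside.
- velvet_box: Dark ring box, 56 x 54 x 42 mm, loose bystander behind the lamp; origin at the centre of the underside.
- pliers: Flat pliers with red handles, 133 x 51 mm, 11 mm high, loose bystander lying left of the lamp; origin at the centre of the underside.
- tape: Roll of masking tape lying flat, 91 mm across, 24 mm high, loose bystander behind the lamp on the left; origin at the centre of the underside.

How it is judged (in metres and radians):
On the way, in this order (a step that is already met when the one before it is completed fails the run):
1. the red lock knob is drawn to its end stop (value of joint lock_bolt above 0.0145 m), for 0.2 s.
2. the filter slide sits in the notch with the blue filter over the lamp (y of blue_filter in the frame of lamp_centre between -0.0017 and 0.0017 m), for 0.3 s.
At the end, for the whole second after the job is handed in: The filter slide rests in its first notch, the blue filter centred over the lamp within 1.7 mm along the rail (2.5 mm overall); the lock is within 2.5 mm of its end stop; the fingers still pinch the black knob (over 2 N, grasp point within 15 mm of its axis) and nothing moves (all of step 2 and value of joint lock_bolt above 0.0135 m and horizontal distance between blue_filter and lamp_centre below 0.0025 m and contact force between the fingers and filter_slide above 2 N and horizontal distance between the grasp point and slide_knob below 0.015 m and linear speed of filter_slide below 0.005 m/s); the arm keeps its last pose, push and grip.
It fails at once if the filter slide is run past the notch (more than 6 mm beyond it) (y of blue_filter in the frame of lamp_centre above 0.006 m).
It fails at once if a tool or box around the lamp is shifted by more than 20 mm (distance of any of tin, tweezers, folding_loupe, velvet_box, pliers, tape from where it was at the start of the episode above 0.02 m).
It also fails if it takes over 45 s, if anything falls off the work surface, if the arm or the gripper's body presses on something with over 40 N, if the wrist force passes 120 N, or if a joint passes its speed limit or range.

## Working session

There is one attempt and no reset: what is moved stays moved. The work goes in short steps, Python scripts to look and compute and a tool call to move; the robot and the scene stay as the last step left them, time stands still between calls to the robot, and variables do not carry over. Pictures are saved under pics/ and viewed, and the job is handed in when it is done.

Besides the shell and the picture viewer there is one more tool, called after ">>>" as name(argument=value, ...) on one line, values as JSON. arm_command: Moves the arm, as the interface text tells. Its arguments: {"type":"object","properties":{"increments":{"type":"array"},"newtons":{"type":"number"}},"required":["increments"]}

```bash
mkdir -p pics; ls; python3 - <<'E'
from workcell import *
import cv2,numpy as np
print(sense())
for n in ["scene","side","wrist"]:
    im=get_image(n); cv2.imwrite(f"pics/{n}0.png",im["color"]); print(n,im["vfov"],im["cx"],im["cy"],np.round(im["world_from_camera"],4).tolist())
    np.savez(f"pics/{n}0.npz",**im)
E
```

```text
pics
{'time': 0.0, 'q': array([ 6.60621865e+01,  1.83516569e+01,  8.97054928e+01, -7.15847294e-04,
        7.20438820e+01, -1.14598051e+00]), 'qvel': array([ 0.11721944, -0.02379466, -0.05398765, -0.06064906, -0.02947498,
        0.15486279]), 'joint_torque': array([-1.67810143e-03, -4.12464058e+01, -2.31978232e+01,  7.27093848e-02,
        4.57067729e-02, -1.20630962e-04]), 'ee_pos': array([0.222547  , 0.52964548, 0.21312631]), 'eef_rot': array([-1.79898975e+02, -1.34015865e-03,  1.57208387e+02]), 'wrist_force': array([ 0.36285911,  1.25461852, -0.41798447]), 'moment': array([-0.00151836,  0.01163902, -0.0049116 ]), 'finger_gap': 0.9973644170802092}
scene 50.729274927242116 254.2292267314798 195.59766206612554 [[0.7268, -0.5049, 0.4657, 0.1304], [-0.6867, -0.5181, 0.51, -0.6097], [-0.0162, -0.6904, -0.7233, 0.7074], [0.0, 0.0, 0.0, 1.0]]
side 55.35127323406718 248.1379770550661 201.31697305120147 [[-0.9995, 0.0224, -0.0228, 0.5437], [0.0316, 0.5842, -0.811, 0.5317], [-0.0049, -0.8113, -0.5846, 0.569], [0.0, 0.0, 0.0, 1.0]]
wrist 69.63083914183844 254.5084610360225 195.0900447129217 [[0.3874, 0.893, 0.2291, 0.1579], [0.9219, -0.375, -0.0976, 0.558], [-0.0012, 0.249, -0.9685, 0.384], [0.0, 0.0, 0.0, 1.0]]
```

View pics/scene0.png

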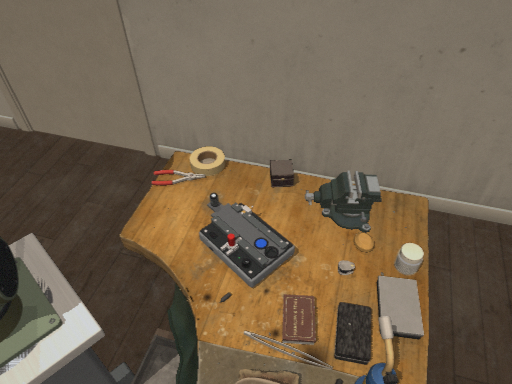

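View pics/side0.png

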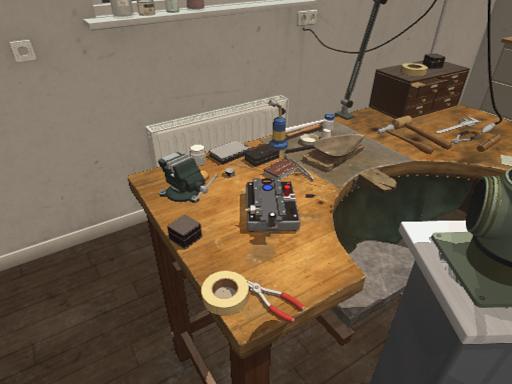

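View pics/wrist0.png

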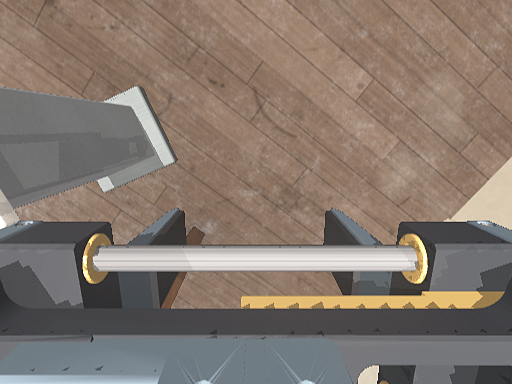

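The scene view shows the red knob near (232,239), the blue filter near (261,244) and the black knob near (214,199). In the side view red is at (287,188) and blue at (268,187). I'll zoom in to get finer pixel positions.

```bash
cat > h.py <<'E'
import numpy as np,cv2
def ray(im,u,v):
    f=im["color"].shape[0]/2/np.tan(np.radians(im["vfov"])/2)
    M=im["world_from_camera"]; d=M[:3,:3]@np.array([(u-im["cx"])/f,(v-im["cy"])/f,1]); return M[:3,3],d/np.linalg.norm(d)
def onz(im,u,v,z):
    o,d=ray(im,u,v); return o+d*(z-o[2])/d[2]
def proj(im,p):
    f=im["color"].shape[0]/2/np.tan(np.radians(float(im["vfov"]))/2)
    M=im["world_from_camera"]; c=M[:3,:3].T@(np.asarray(p)-M[:3,3]); return np.array([im["cx"]+f*c[0]/c[2],im["cy"]+f*c[1]/c[2]])
def two(a,ua,b,ub):
    o1,d1=ray(a,*ua);o2,d2=ray(b,*ub)
    s=np.linalg.lstsq(np.c_[d1,-d2],o2-o1,rcond=None)[0]
    p,q=o1+s[0]*d1,o2+s[1]*d2; return (p+q)/2,np.linalg.norm(p-q)
def blobs(im,kind,box):
    h=cv2.cvtColor(im["color"],cv2.COLOR_BGR2HSV); H,S,V=[h[...,i].astype(int) for i in range(3)]
    m={'red':((H<8)|(H>172))&(S>150)&(V>90),'blue':(H>100)&(H<130)&(S>150)&(V>90)}[kind]
    x0,y0,x1,y1=box; mm=np.zeros(m.shape,np.uint8); mm[y0:y1,x0:x1]=m[y0:y1,x0:x1]
    n,l,s,c=cv2.connectedComponentsWithStats(mm); return [(c[i].round(2),s[i]) for i in range(1,n) if s[i][4]>8]
def load(n): return dict(np.load(f"pics/{n}.npz"))
E
python3 - <<'E'
from h import *
a=load("scene0");b=load("side0")
bx={'a':(190,185,305,290),'b':(235,170,310,240)}
for im,k in((a,'a'),(b,'b')):
    x0,y0,x1,y1=bx[k]; s=6 if k=='a' else 8
    cv2.imwrite(f"pics/z{k}.png",cv2.resize(im["color"][y0:y1,x0:x1],None,fx=s,fy=s,interpolation=cv2.INTER_CUBIC))
    for c in('red','blue'): print(k,c,blobs(im,c,bx[k]))
E
```

```text
a red [(array([230.66, 238.96]), array([227, 234,   8,  12,  67], dtype=int32))]
a blue [(array([260.76, 242.84]), array([255, 239,  12,   9,  82], dtype=int32))]
b red [(array([286.69, 189.36]), array([284, 185,   6,  11,  45], dtype=int32))]
b blue [(array([267.03, 186.97]), array([263, 185,   9,   5,  37], dtype=int32))]
```

View pics/za.png

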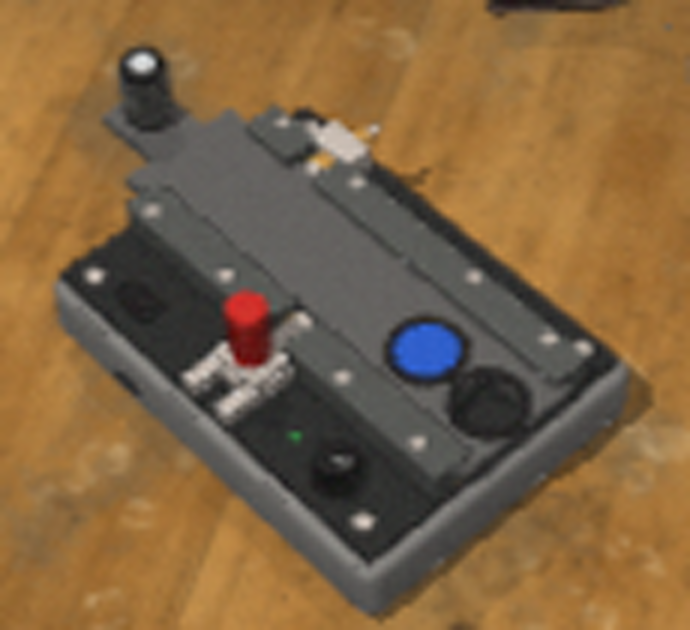

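View pics/zb.png

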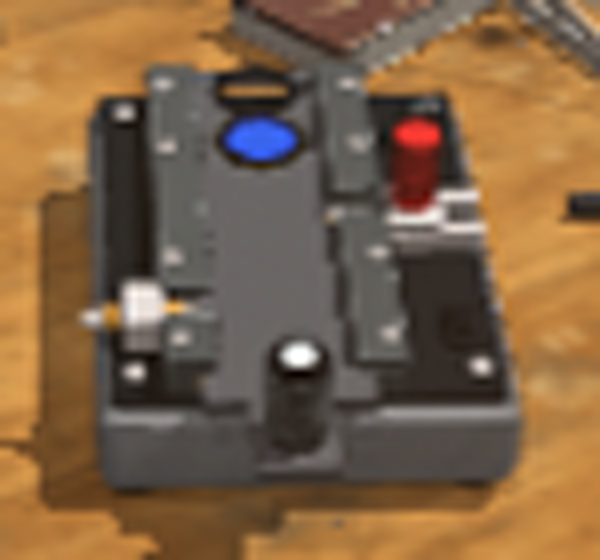

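```bash
python3 - <<'E'
from h import *
a=load("scene0");b=load("side0")
A=lambda x,y:((x+.5)/6-.5+190,(y+.5)/6-.5+185)
B=lambda x,y:((x+.5)/8-.5+235,(y+.5)/8-.5+170)
P={}
for n,z,pa,pb in [("redtop",.076,(247,307),(416,132)),("blktop",.076,(142,63),(300,354)),("blue",.0485,(427,350),(262,139))]:
    ua,ub=A(*pa),B(*pb); t,e=two(a,ua,b,ub); pa_,pb_=onz(a,*ua,z),onz(b,*ub,z)
    print(n,"two",t.round(4),"gap",e.round(4),"scene@z",pa_.round(4),"side@z",pb_.round(4)); P[n]=(pa_+pb_)/2
d=(P["blktop"]-P["blue"])[:2]; print("blue-knob",np.linalg.norm(d),np.degrees(np.arctan2(d[1],d[0])))
# side-view housing front/back corners for yaw check
ya=np.arctan2(d[1],d[0])-np.pi/2; ex=np.array([np.cos(ya),np.sin(ya)]);ey=np.array([-ex[1],ex[0]])
print("yaw",np.degrees(ya),"red rel blue in lamp axes",ex@(P["redtop"]-P["blue"])[:2],ey@(P["redtop"]-P["blue"])[:2])
# long edges of deck for yaw: scene front edge bottom-left..bottom right (deck z=.039)
c=[onz(a,*A(62,282),.039),onz(a,*A(375,572),.039),onz(a,*A(625,372),.039)]
print(np.round(c,4)); e=c[0]-c[1]; print(np.linalg.norm(e),np.degrees(np.arctan2(-e[0],e[1])),np.linalg.norm(c[2]-c[1]))
E
```

```text
redtop two [ 0.4286 -0.2119  0.0762] gap 0.0003 scene@z [ 0.4286 -0.2118  0.076 ] side@z [ 0.4287 -0.2123  0.076 ]
blktop two [ 0.4738 -0.1022  0.0769] gap 0.0004 scene@z [ 0.4745 -0.1015  0.076 ] side@z [ 0.4734 -0.1032  0.076 ]
blue two [ 0.4725 -0.2509  0.0492] gap 0.0006 scene@z [ 0.4732 -0.2505  0.0485] side@z [ 0.4722 -0.2516  0.0485]
blue-knob 0.14872632488731843 89.50889061710119
yaw -0.49110938289881395 red rel blue in lamp axes -0.04435980822573795 0.038693134197167564
[[ 0.4066 -0.1347  0.039 ]
 [ 0.4054 -0.2969  0.039 ]
 [ 0.5199 -0.2987  0.039 ]]
0.16215080580396726 -0.42268112145875075 0.11447988032596372
```

```bash
cat > g.py <<'E'
import sys,numpy as np
from scipy.spatial.transform import Rotation as R
import workcell as w
def inc(p,yaw,say=True):
    s=w.sense(); r=R.from_euler('xyz',s["eef_rot"],degrees=True)
    sh=r.inv().apply(np.array(p)-s["ee_pos"])/.15
    rv=(r.inv()*R.from_euler('xyz',[180,0,yaw],degrees=True)).as_rotvec()/np.pi
    print("t",round(s["time"],2),"pos",s["ee_pos"].round(4),"rpy",s["eef_rot"].round(1),"F",s["wrist_force"].round(1),"gap",round(s["finger_gap"],3))
    print("shift",sh.round(4),"rot",rv.round(4))
if __name__=="__main__":
    a=list(map(float,sys.argv[1:])); inc(a[:3],a[3])
E
python3 -c "
import workcell as w;print(w.pinch_z)"; python3 g.py .4287 -.212 .15 89.5
```

```text
0.0188
t 0.15 pos [0.2226 0.5298 0.2133] rpy [-179.9   -0.   157.2] F [-0.7 -0.   0.1] gap 1.0
shift [-3.1823 -4.0262  0.4275] rot [-4.000e-04  2.000e-04  3.762e-01]
```

>>> arm_command(increments=[[1, -0.79, -1.0, 0, 0, 0, 0.2], [1, -0.79, -1.0, 0, 0, 0, 0.2], [1, -0.79, -1.0, 0, 0, 0, 0.2], [1, -0.79, -1.0, 0, 0, 0, 0.2]])

```text
time: 0.65
ee_pos: [0.2738, 0.3419, 0.2134]
eef_rot: [-179.9, 0.1, 120.8]
wrist_force: [0.8, 1.0, 1.1]
finger_gap: 0.999
```

```bash
python3 g.py .4287 -.212 .15 89.5
```

```text
t 0.65 pos [0.2738 0.3419 0.2134] rpy [-1.799e+02  1.000e-01  1.208e+02] F [0.8 1.  1.1] gap 0.999
shift [-3.6992 -1.0041  0.4323] rot [-0.0005  0.0008  0.174 ]
```

>>> arm_command(increments=[[1, -1.0, -0.27, 0, 0, 0, 0.174], [1, -1.0, -0.27, 0, 0, 0, 0.174], [1, -1.0, -0.27, 0, 0, 0, 0.174], [1, -1.0, -0.27, 0, 0, 0, 0.174]])

```text
time: 1.15
ee_pos: [0.316, 0.1907, 0.2138]
eef_rot: [-179.9, 0.2, 89.3]
wrist_force: [-0.4, 0.2, -0.2]
finger_gap: 1.0
```

```bash
python3 g.py .4287 -.212 .15 89.5
```

```text
t 1.15 pos [0.316  0.1907 0.2138] rpy [-179.9    0.2   89.3] F [-0.4  0.2 -0.2] gap 1.0
shift [-2.6738  0.7847  0.4326] rot [-0.0003  0.001  -0.0011]
```

Now tool x ≈ +y world, tool y ≈ +x world.

>>> arm_command(increments=[[1, -1.0, 0.3, 0, 0, 0, 0], [1, -1.0, 0.3, 0, 0, 0, 0], [1, -1.0, 0.3, 0, 0, 0, 0]])

```text
time: 1.52
ee_pos: [0.3597, 0.039, 0.2143]
eef_rot: [-180.0, 0.2, 89.4]
wrist_force: [0.6, -0.1, 0.6]
finger_gap: 1.0
```

>>> arm_command(increments=[[1, -1.0, 0.3, 0, 0, 0, 0], [1, -1.0, 0.3, 0, 0, 0, 0], [1, -1.0, 0.3, 0, 0, 0, 0]])

```text
time: 1.9
ee_pos: [0.4042, -0.1132, 0.2145]
eef_rot: [180.0, 0.2, 89.4]
wrist_force: [1.1, -0.0, -0.2]
finger_gap: 1.001
```

```bash
python3 g.py .4287 -.212 .15 89.5
```

```text
t 1.9 pos [ 0.4042 -0.1132  0.2145] rpy [180.    0.2  89.4] F [ 1.1 -0.  -0.2] gap 1.001
shift [-0.6559  0.1704  0.4319] rot [ 0.      0.0009 -0.0007]
```

>>> arm_command(increments=[[1, -0.656, 0.17, 0.3, 0, 0, 0], [1, -0.656, 0.17, 0.63, 0, 0, 0], [1, -0.656, 0.17, 0.63, 0, 0, 0]])

```text
time: 2.28
ee_pos: [0.4282, -0.2123, 0.1172]
eef_rot: [-179.8, 0.0, 89.4]
wrist_force: [0.4, 0.7, 0.2]
finger_gap: 1.0
```

```bash
python3 - <<'E'
from workcell import *
import cv2,numpy as np
for n in ["scene","wrist","side"]:
    im=get_image(n); cv2.imwrite(f"pics/{n}1.png",im["color"]);np.savez(f"pics/{n}1.npz",**im)
E
python3 g.py .4287 -.212 .056 89.5
```

```text
t 2.42 pos [ 0.4288 -0.2114  0.1193] rpy [-1.799e+02  1.000e-01  8.940e+01] F [-0.7  0.8  1.2] gap 1.001
shift [-3.600e-03  4.000e-04  4.221e-01] rot [-0.0007  0.0003 -0.0004]
```

View pics/wrist1.png

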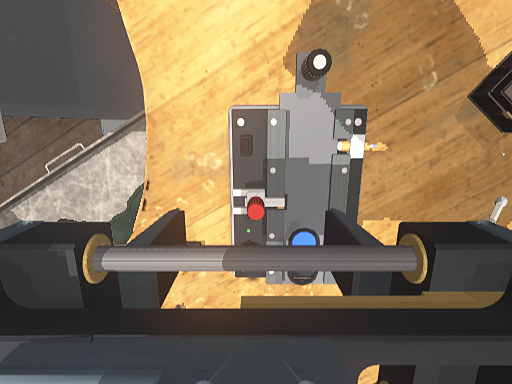

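View pics/scene1.png

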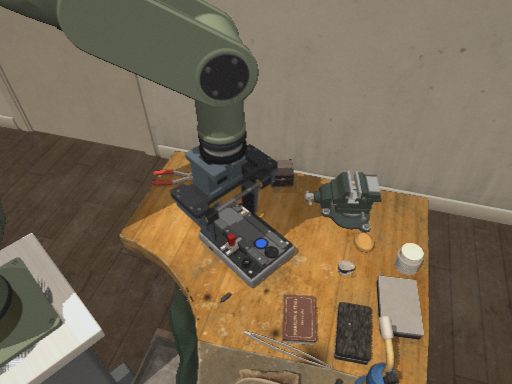

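The wrist view shows red at (256,208), black knob cap at (319,61) and blue at (303,240), partly hidden by the gripper. I'll cross-check the positions with this camera.

```bash
python3 - <<'E'
from h import *
w=load("wrist1")
print(blobs(w,'red',(220,180,290,240)))
cv2.imwrite("pics/zw.png",cv2.resize(w["color"][35:265,220:380],None,fx=3,fy=2.6))
cv2.imwrite("pics/zw.png",cv2.resize(w["color"][35:235,220:380],None,fx=3,fy=3,interpolation=cv2.INTER_CUBIC))
print(onz(w,256.5,212,.076),onz(w,319.5,61,.076))
E
```

```text
[(array([255.32, 209.03]), array([247, 197,  18,  23, 284], dtype=int32))]
[ 0.4290531  -0.20982488  0.076     ] [ 0.47411292 -0.09925221  0.076     ]
```

View pics/zw.png

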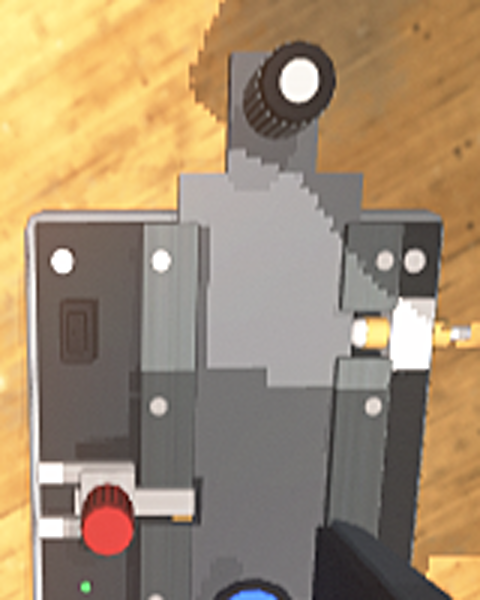

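>>> arm_command(increments=[[1, 0, 0, 0.25, 0, 0, 0], [1, 0, 0, 0.42, 0, 0, 0], [-1, 0, 0, 0.42, 0, 0, 0], [-1, 0, 0, 0.42, 0, 0, 0], [-1, 0, 0, 0.42, 0, 0, 0], [-1, 0, 0, 0.42, 0, 0, 0]], newtons=15)

```text
time: 3.18
ee_pos: [0.4292, -0.2117, 0.0573]
eef_rot: [-180.0, 0.1, 89.4]
wrist_force: [0.1, -0.1, 0.4]
finger_gap: 0.59
```

```bash
python3 g.py .4287 -.212 .056 89.5
```

```text
t 3.17 pos [ 0.4292 -0.2117  0.0573] rpy [-1.80e+02  1.00e-01  8.94e+01] F [ 0.1 -0.1  0.4] gap 0.59
shift [-0.0023 -0.0035  0.0084] rot [-0.0001  0.0006 -0.0003]
```

>>> arm_command(increments=[[-1, 0, 0, 0, 0, 0, 0], [-1, 0, 0, 0, 0, 0, 0], [-1, 0, 0, 0, 0, 0, 0], [-1, 0, 0, 0, 0, 0, 0], [-1, 0, 0, 0, 0, 0, 0], [-1, 0, 0, 0, 0, 0, 0]])

```text
time: 3.92
ee_pos: [0.4291, -0.2117, 0.0572]
eef_rot: [-180.0, 0.1, 89.4]
wrist_force: [-0.3, -0.3, -0.8]
finger_gap: 0.149
```

>>> arm_command(increments=[[-1, 0, -0.03, 0, 0, 0, 0], [-1, 0, -0.06, 0, 0, 0, 0], [-1, 0, -0.09, 0, 0, 0, 0], [-1, 0, -0.09, 0, 0, 0, 0]])

```text
time: 4.42
ee_pos: [0.4148, -0.2115, 0.0572]
eef_rot: [-179.9, 0.1, 89.4]
wrist_force: [-0.3, 0.1, -0.2]
finger_gap: 0.143
```

>>> arm_command(increments=[[-1, 0, -0.01, 0, 0, 0, 0], [-1, 0, -0.02, 0, 0, 0, 0], [-1, 0, -0.02, 0, 0, 0, 0]])

```text
time: 4.8
ee_pos: [0.4135, -0.2116, 0.0573]
eef_rot: [179.9, 0.1, 89.4]
wrist_force: [6.2, 1.5, -4.7]
finger_gap: 0.144
```

>>> arm_command(increments=[[-1, 0, -0.015, 0, 0, 0, 0], [-1, 0, -0.015, 0, 0, 0, 0], [-1, 0, -0.015, 0, 0, 0, 0]])

```text
time: 5.18
ee_pos: [0.4135, -0.2116, 0.0573]
eef_rot: [179.6, 0.1, 89.3]
wrist_force: [8.0, 2.9, -5.7]
finger_gap: 0.146
```

```bash
python3 - <<'E'
from workcell import *
from h import *
im=get_image("scene"); cv2.imwrite("pics/scene2.png",cv2.resize(im["color"][185:290,190:305],None,fx=5,fy=5,interpolation=cv2.INTER_CUBIC))
print(blobs(im,'red',(190,185,305,290)))
im=get_image("wrist"); cv2.imwrite("pics/wrist2.png",im["color"]);
E
```

```text
[]
```

View pics/scene2.png

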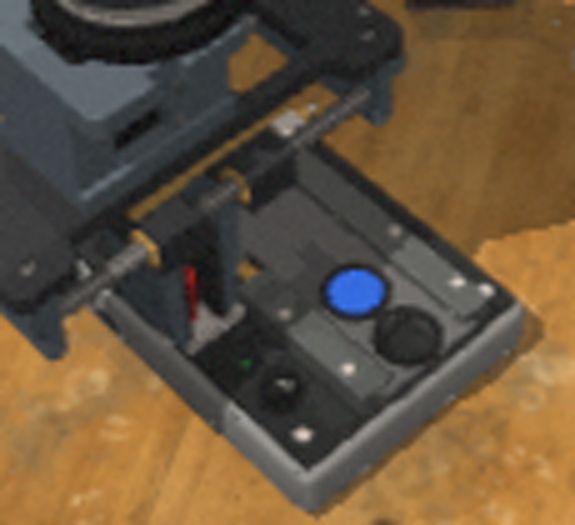

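View pics/wrist2.png

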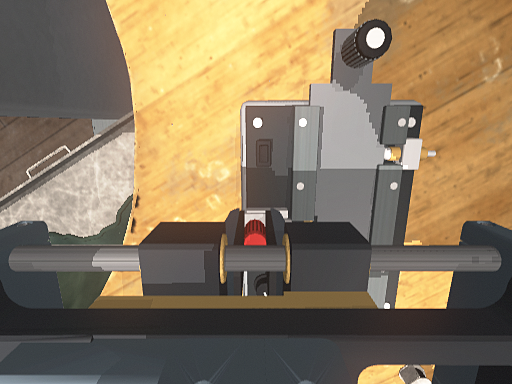

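>>> arm_command(increments=[[1, 0, 0, 0, 0, 0, 0], [1, 0, 0, 0, 0, 0, 0], [1, 0, 0, 0, 0, 0, 0], [1, 0, 0, 0, 0, 0, 0], [1, 0, 0, -0.3, 0, 0, 0], [1, 0.15, 0.1, -0.5, 0, 0, 0], [1, 0.15, 0.1, -0.5, 0, 0, 0]])

```text
time: 6.15
ee_pos: [0.4302, -0.1892, 0.1344]
eef_rot: [179.3, 0.3, 89.4]
wrist_force: [-0.9, 0.3, -0.8]
finger_gap: 0.883
```

```bash
python3 - <<'E'
from workcell import *
from h import *
for n in("scene","wrist"):
    im=get_image(n);np.savez(f"pics/{n}3.npz",**im)
    if n=="scene":
        print(blobs(im,'red',(190,185,305,290)),blobs(im,'blue',(190,185,305,290)))
        cv2.imwrite("pics/scene3.png",cv2.resize(im["color"][185:290,190:305],None,fx=5,fy=5,interpolation=cv2.INTER_CUBIC))
    else: cv2.imwrite("pics/wrist3.png",im["color"])
E
python3 g.py .474 -.1015 .12 89.5
```

```text
[(array([224.99, 242.88]), array([221, 237,   8,  13,  75], dtype=int32))] [(array([260.57, 242.89]), array([255, 239,  12,   9,  81], dtype=int32))]
t 6.25 pos [ 0.4276 -0.189   0.1318] rpy [1.797e+02 1.000e-01 8.940e+01] F [-0.5  0.8 -0.9] gap 0.973
shift [0.5865 0.3027 0.0789] rot [ 0.0017  0.0007 -0.0006]
```

View pics/scene3.png

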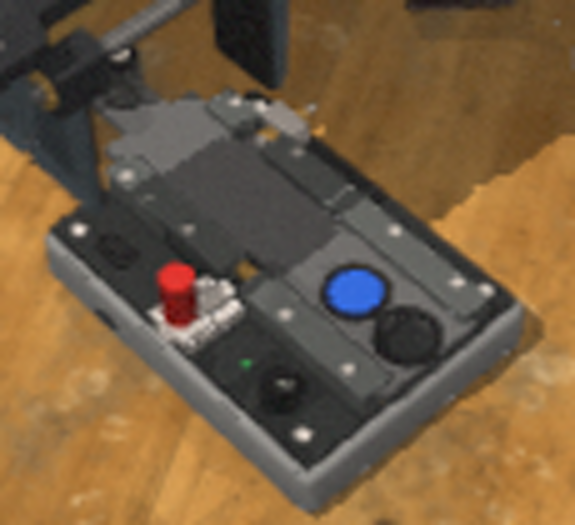

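View pics/wrist3.png

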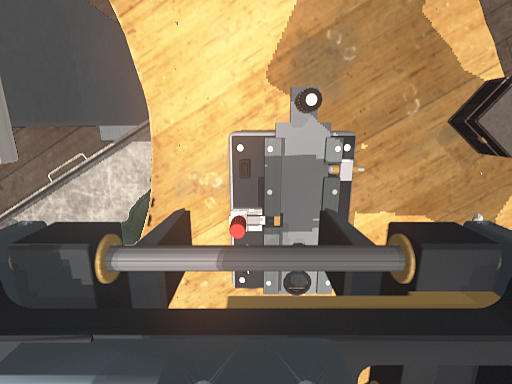

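```bash
python3 - <<'E'
from h import *
a=load("scene3");w=load("wrist3")
print(onz(a,224.99,242.88,.066)-onz(a,230.66,238.96,.066))
print(onz(a,260.57,242.89,.0485)-onz(a,260.76,242.84,.0485))
print("knob wrist",onz(w,311,100,.076))
E
```

```text
[-0.01442732  0.00047152  0.        ]
[-0.00036355  0.00017686  0.        ]
knob wrist [ 0.47374674 -0.10050266  0.076     ]
```

```bash
python3 - <<'E'
from h import *
a=load("scene0");c=load("scene3")
def top(im,x0,y0):
    z=cv2.resize(im["color"][y0:y0+16,x0:x0+16],None,fx=16,fy=16,interpolation=cv2.INTER_CUBIC).astype(int)
    m=(z[...,2]>185)&(z[...,1]<90); ys,xs=np.nonzero(m); print(len(xs)); return (xs.mean()+.5)/16-.5+x0,(ys.mean()+.5)/16-.5+y0
p,q=top(a,222,229),top(c,217,232); print(p,q,onz(c,*q,.076)-onz(a,*p,.076))
E
```

```text
5603
6896
(np.float64(230.55290134749242), np.float64(235.85866388541854)) (np.float64(224.86255619199537), np.float64(240.05506815545243)) [-1.48048549e-02 -6.81807029e-05  0.00000000e+00]
```

The red knob moved about 14.8 mm by vision and 15.6 mm by TCP, and it met a hard stop at 8 N, so the lock is drawn. Next is the black knob.

>>> arm_command(increments=[[1, 0.3, 0.3, 0.08, 0, 0, 0], [1, 0.585, 0.3, 0.08, 0, 0, 0], [1, 0.585, 0.3, 0.08, 0, 0, 0], [1, 0.585, 0.3, 0.08, 0, 0, 0]])

```text
time: 6.75
ee_pos: [0.4727, -0.1023, 0.1189]
eef_rot: [179.8, 0.1, 89.4]
wrist_force: [-0.0, 0.7, 0.5]
finger_gap: 1.0
```

```bash
python3 g.py .474 -.1015 .056 89.5;python3 - <<'E'
from workcell import *
from h import *
for n in("wrist",):
    im=get_image(n);np.savez(f"pics/{n}4.npz",**im); cv2.imwrite("pics/wrist4.png",im["color"])
E
```

```text
t 6.75 pos [ 0.4727 -0.1023  0.1189] rpy [1.798e+02 1.000e-01 8.940e+01] F [-0.   0.7  0.5] gap 1.0
shift [0.0067 0.0073 0.4192] rot [ 0.001   0.0008 -0.0006]
```

View pics/wrist4.png

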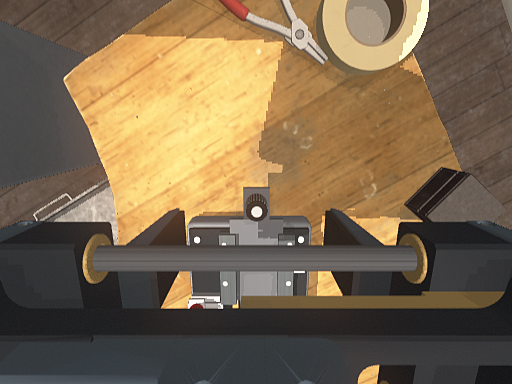

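The black knob is at (257,212), centred between the jaws.

>>> arm_command(increments=[[1, 0.007, 0.007, 0.25, 0, 0, 0], [0.5, 0.007, 0.007, 0.42, 0, 0, 0], [-1, 0.007, 0.007, 0.42, 0, 0, 0], [-1, 0.007, 0.007, 0.42, 0, 0, 0], [-1, 0.007, 0.007, 0.42, 0, 0, 0], [-1, 0.007, 0.007, 0.42, 0, 0, 0], [-1, 0.007, 0.007, 0.42, 0, 0, 0], [-1, 0.007, 0.007, 0.42, 0, 0, 0], [-1, 0.007, 0.007, 0.42, 0, 0, 0], [-1, 0.007, 0.007, 0.42, 0, 0, 0], [-1, 0.007, 0.007, 0.42, 0, 0, 0], [-1, 0.007, 0.007, 0.42, 0, 0, 0]], newtons=15)

```text
time: 8.3
ee_pos: [0.4743, -0.1018, 0.0562]
eef_rot: [179.8, 0.1, 89.3]
wrist_force: [0.2, 0.8, 0.6]
finger_gap: 0.194
```

```bash
python3 g.py .474 -.1015 .056 89.5;python3 - <<'E'
from workcell import *
from h import *
im=get_image("scene");np.savez(f"pics/scene5.npz",**im)
b=blobs(im,'blue',(190,185,305,290));print(b); print(onz(im,*b[0][0],.0485))
E
```

```text
t 8.3 pos [ 0.4743 -0.1018  0.0562] rpy [1.798e+02 1.000e-01 8.930e+01] F [0.2 0.8 0.6] gap 0.194
shift [ 0.0017 -0.002   0.0016] rot [ 0.0013  0.0008 -0.0009]
[(array([260.62, 242.85]), array([255, 239,  12,   9,  82], dtype=int32))]
[ 0.47309984 -0.25022899  0.0485    ]
```

>>> arm_command(increments=[[-1, 0.02, 0, 0, 0, 0, 0], [-1, 0.05, 0, 0, 0, 0, 0], [-1, 0.08, 0, 0, 0, 0, 0], [-1, 0.11, 0, 0, 0, 0, 0], [-1, 0.14, 0, 0, 0, 0, 0], [-1, 0.17, 0, 0, 0, 0, 0], [-1, 0.2, 0, 0, 0, 0, 0], [-1, 0.2, 0, 0, 0, 0, 0], [-1, 0.2, 0, 0, 0, 0, 0]])

```text
time: 9.48
ee_pos: [0.4746, -0.0717, 0.0561]
eef_rot: [179.8, 0.1, 89.3]
wrist_force: [0.4, -2.0, 0.5]
finger_gap: 0.195
```

```bash
python3 g.py .474 -.067 .056 89.5;python3 - <<'E'
from workcell import *
from h import *
im=get_image("scene");np.savez(f"pics/scene6.npz",**im)
cv2.imwrite("pics/scene6.png",cv2.resize(im["color"][185:290,190:305],None,fx=5,fy=5,interpolation=cv2.INTER_CUBIC))
b=blobs(im,'blue',(190,185,305,290));print(b); print(onz(im,*b[0][0],.0485))
E
```

```text
t 9.47 pos [ 0.4746 -0.0717  0.0561] rpy [1.798e+02 1.000e-01 8.930e+01] F [ 0.4 -2.   0.5] gap 0.195
shift [ 0.0315 -0.0043  0.0008] rot [ 0.0012  0.0007 -0.0009]
[(array([250.67, 234.36]), array([245, 230,  12,   9,  76], dtype=int32))]
[ 0.47348675 -0.22030404  0.0485    ]
```

View pics/scene6.png

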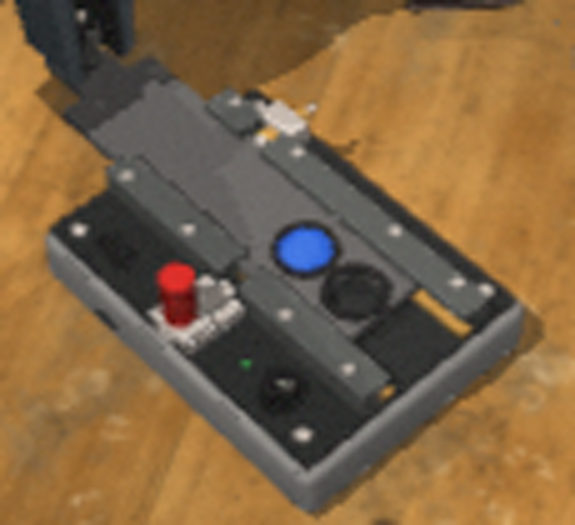

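>>> arm_command(increments=[[-1, 0.013, 0, 0, 0, 0, 0], [-1, 0.027, 0, 0, 0, 0, 0], [-1, 0.027, 0, 0, 0, 0, 0]])

```text
time: 9.9
ee_pos: [0.4746, -0.0671, 0.0561]
eef_rot: [179.8, 0.1, 89.3]
wrist_force: [0.7, -0.1, 0.2]
finger_gap: 0.193
```

>>> arm_command(increments=[[-1, 0.007, 0, 0, 0, 0, 0], [-1, 0.007, 0, 0, 0, 0, 0]])

```text
time: 10.15
ee_pos: [0.4745, -0.0654, 0.0561]
eef_rot: [179.8, 0.0, 89.3]
wrist_force: [-1.3, 0.8, 0.9]
finger_gap: 0.192
```

>>> arm_command(increments=[[-1, 0.007, 0, 0, 0, 0, 0], [-1, 0.007, 0, 0, 0, 0, 0]])

```text
time: 10.4
ee_pos: [0.4745, -0.0637, 0.0562]
eef_rot: [179.8, -0.1, 89.2]
wrist_force: [0.1, 2.5, 0.7]
finger_gap: 0.191
```

>>> arm_command(increments=[[-1, 0.003, 0, 0, 0, 0, 0], [-1, 0.003, 0, 0, 0, 0, 0]])

```text
time: 10.65
ee_pos: [0.4746, -0.0632, 0.0562]
eef_rot: [179.8, -0.1, 89.2]
wrist_force: [0.5, 0.4, 0.4]
finger_gap: 0.193
```

```bash
python3 - <<'E'
from workcell import *
from h import *
im=get_image("scene");s=sense();print(s["ee_pos"],s["wrist_force"],s["finger_gap"])
b=blobs(im,'blue',(190,185,305,290));print(b); print(onz(im,*b[0][0],.0485))
E
```

```text
[ 0.47460164 -0.06322561  0.05621181] [0.50182889 1.96906608 0.68294779] 0.18883120766697645
[(array([247.91, 231.92]), array([243, 228,  11,   9,  77], dtype=int32))]
[ 0.47374895 -0.2116377   0.0485    ]
```

The detent is drawing the slide on. I'll open slightly so the ball centres it, then pinch again.

>>> arm_command(increments=[[-0.45, 0, 0, 0, 0, 0, 0], [-0.45, 0, 0, 0, 0, 0, 0], [-0.45, 0, 0, 0, 0, 0, 0], [-0.45, 0, 0, 0, 0, 0, 0]])

```text
time: 11.2
ee_pos: [0.4746, -0.0632, 0.0562]
eef_rot: [179.8, -0.1, 89.2]
wrist_force: [0.4, 0.2, -1.0]
finger_gap: 0.276
```

```bash
python3 - <<'E'
from workcell import *
from h import *
for i in range(2):
    im=get_image("scene");s=sense();print(s["ee_pos"],s["wrist_force"],s["finger_gap"])
    b=blobs(im,'blue',(190,185,305,290));print(b); print(onz(im,*b[0][0],.0485))
np.savez(f"pics/scene7.npz",**im)
cv2.imwrite("pics/scene7.png",cv2.resize(im["color"][185:290,190:305],None,fx=6,fy=6,interpolation=cv2.INTER_CUBIC))
im=get_image("side");np.savez(f"pics/side7.npz",**im)
cv2.imwrite("pics/side7.png",cv2.resize(im["color"][160:250,225:325],None,fx=6,fy=6,interpolation=cv2.INTER_CUBIC))
E
```

```text
[ 0.47459798 -0.06323883  0.0562345 ] [ 0.11660933 -0.34369477  0.06503903] 0.27337541237197294
[(array([247.82, 231.96]), array([243, 228,  11,   9,  76], dtype=int32))]
[ 0.47354329 -0.21158532  0.0485    ]
[ 0.47462993 -0.06320938  0.05624035] [ 0.24592629 -0.40563918 -0.69009973] 0.27396080692091695
[(array([247.76, 232.04]), array([243, 228,  11,   9,  76], dtype=int32))]
[ 0.47331068 -0.21165377  0.0485    ]
```

View pics/scene7.png

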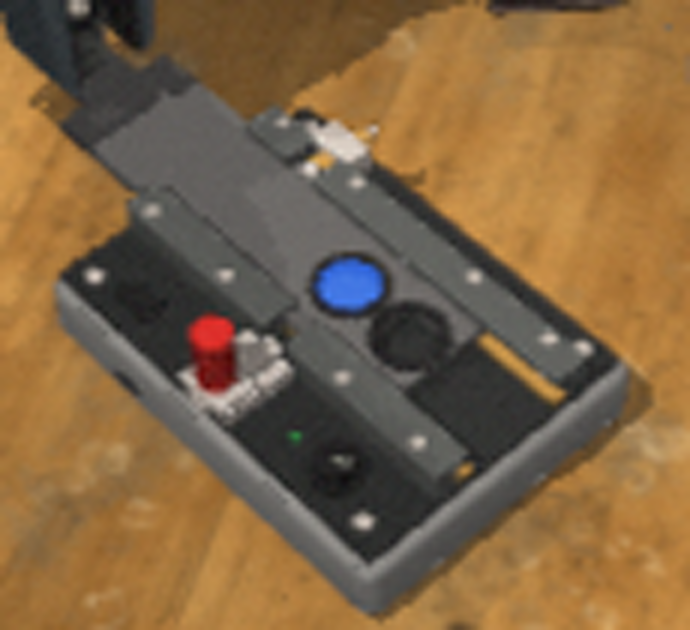

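View pics/side7.png

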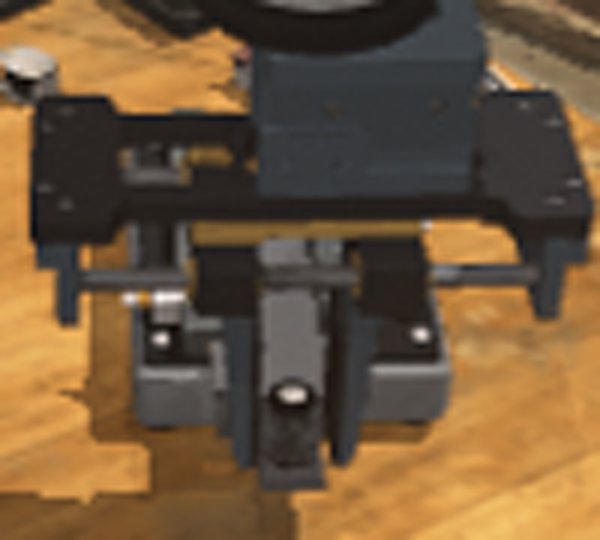

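Opening didn't move the slide, and blue reads y≈-0.2116. I'll pinch again and probe gently both ways to confirm the notch.

>>> arm_command(increments=[[-1, 0, 0, 0, 0, 0, 0], [-1, 0, 0, 0, 0, 0, 0], [-1, 0, 0, 0, 0, 0, 0], [-1, 0, 0, 0, 0, 0, 0], [-1, 0, 0, 0, 0, 0, 0]], newtons=20)

```text
time: 11.98
ee_pos: [0.4746, -0.0632, 0.0562]
eef_rot: [179.8, -0.1, 89.2]
wrist_force: [-0.1, -0.8, -0.0]
finger_gap: 0.188
```

>>> arm_command(increments=[[-1, 0.006, 0, 0, 0, 0, 0], [-1, 0.006, 0, 0, 0, 0, 0], [-1, 0.006, 0, 0, 0, 0, 0]])

```text
time: 12.35
ee_pos: [0.4747, -0.0626, 0.0562]
eef_rot: [179.8, -0.0, 89.3]
wrist_force: [0.6, -2.6, -0.0]
finger_gap: 0.186
```

```bash
python3 - <<'E'
from workcell import *
from h import *
a=load("scene0");print("plunger",onz(a,190+343/6-.4,185+143/6-.4,.048))
for i in range(3):
    im=get_image("scene");s=sense();b=blobs(im,'blue',(190,185,305,290));print(s["ee_pos"].round(4),s["wrist_force"].round(1),onz(im,*b[0][0],.0485).round(4))
E
```

```text
plunger [ 0.51660443 -0.16158513  0.048     ]
[ 0.4747 -0.0626  0.0562] [ 0.1 -2.5 -1.1] [ 0.4738 -0.2108  0.0485]
[ 0.4747 -0.0625  0.0562] [ 0.4 -2.5 -1.4] [ 0.4734 -0.211   0.0485]
[ 0.4747 -0.0626  0.0562] [ 0.4 -2.9 -1.1] [ 0.4736 -0.2107  0.0485]
```

>>> arm_command(increments=[[-1, 0.006, 0, 0, 0, 0, 0], [-1, 0.006, 0, 0, 0, 0, 0]])

```text
time: 12.75
ee_pos: [0.4747, -0.0622, 0.0562]
eef_rot: [179.8, 0.0, 89.3]
wrist_force: [0.4, -5.4, -1.5]
finger_gap: 0.189
```

```bash
python3 - <<'E'
from workcell import *
from h import *
for i in range(3):
    im=get_image("scene");s=sense();b=blobs(im,'blue',(190,185,305,290));print(s["ee_pos"].round(4),s["wrist_force"].round(1),onz(im,*b[0][0],.0485).round(4))
E
```

```text
[ 0.4747 -0.0622  0.0562] [-0.5 -4.9 -0.7] [ 0.4737 -0.2107  0.0485]
[ 0.4747 -0.0622  0.0562] [ 0.4 -4.3 -0.8] [ 0.4739 -0.2107  0.0485]
[ 0.4747 -0.0622  0.0562] [-0.  -5.6 -2.5] [ 0.4736 -0.2105  0.0485]
```

Resistance rose to -5 N, above the drag, so the slide is seated. I'll back off, release so it re-centres, and pinch a last time.

>>> arm_command(increments=[[-1, -0.007, 0, 0, 0, 0, 0], [-0.45, -0.007, 0, 0, 0, 0, 0], [-0.45, -0.007, 0, 0, 0, 0, 0], [-0.45, -0.007, 0, 0, 0, 0, 0], [-0.45, -0.007, 0, 0, 0, 0, 0]])

```text
time: 13.52
ee_pos: [0.4746, -0.0631, 0.0562]
eef_rot: [179.8, 0.0, 89.3]
wrist_force: [-0.6, 0.3, 0.6]
finger_gap: 0.274
```

```bash
python3 - <<'E'
from workcell import *
from h import *
for i in range(3):
    im=get_image("scene");s=sense();b=blobs(im,'blue',(190,185,305,290));print(s["ee_pos"].round(4),s["wrist_force"].round(1),s["finger_gap"],onz(im,*b[0][0],.0485).round(4))
E
```

```text
[ 0.4747 -0.0632  0.0562] [ 0.2 -0.7  0.3] 0.2705014258609174 [ 0.4733 -0.2109  0.0485]
[ 0.4747 -0.0632  0.0562] [ 0.3  1.  -0.6] 0.2753714350903368 [ 0.4738 -0.2113  0.0485]
[ 0.4747 -0.0632  0.0562] [0.1 0.2 0.6] 0.27259789962674186 [ 0.4734 -0.2112  0.0485]
```

>>> arm_command(increments=[[-1, 0, 0, 0, 0, 0, 0], [-1, 0, 0, 0, 0, 0, 0], [-1, 0, 0, 0, 0, 0, 0], [-1, 0, 0, 0, 0, 0, 0], [-1, 0, 0, 0, 0, 0, 0], [-1, 0, 0, 0, 0, 0, 0]], newtons=15)

```text
time: 14.42
ee_pos: [0.4747, -0.0632, 0.0562]
eef_rot: [179.8, 0.0, 89.3]
wrist_force: [0.3, 0.7, -0.3]
finger_gap: 0.187
```

```bash
python3 - <<'E'
from workcell import *
from h import *
for i in range(3):
    im=get_image("scene");s=sense();b=blobs(im,'blue',(190,185,305,290));print(s["time"],s["ee_pos"].round(4),s["wrist_force"].round(1),s["finger_gap"],onz(im,*b[0][0],.0485).round(4),blobs(im,'red',(190,185,305,290)))
cv2.imwrite("pics/scene9.png",im["color"])
im=get_image("wrist");cv2.imwrite("pics/wrist9.png",im["color"])
E
```

```text
14.475 [ 0.4747 -0.0632  0.0562] [-0.2  0.1  0.1] 0.19402098127893583 [ 0.4735 -0.2112  0.0485] [(array([224.92, 242.88]), array([221, 237,   8,  13,  73], dtype=int32))]
14.525 [ 0.4747 -0.0632  0.0562] [0.5 0.8 1. ] 0.19209650148341267 [ 0.4737 -0.2112  0.0485] [(array([225.  , 242.85]), array([221, 237,   8,  13,  75], dtype=int32))]
14.575 [ 0.4747 -0.0632  0.0562] [-0.1 -0.3 -0.7] 0.1913473729737565 [ 0.4738 -0.2113  0.0485] [(array([224.96, 242.92]), array([221, 237,   8,  13,  74], dtype=int32))]
```

View pics/scene9.png

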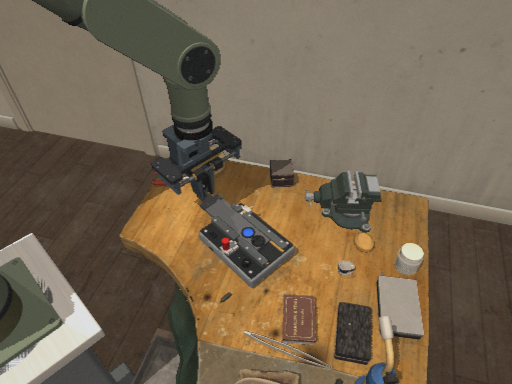

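View pics/wrist9.png

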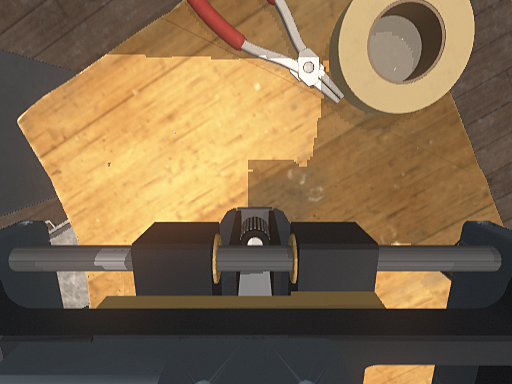

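```bash
python3 -c "
from workcell import *
print(sign_off())"
```

```text
the job is handed in; nothing more can be done
None
```

The lock is drawn and the blue filter sits in its first notch. I handed the job in at about 14.6 s with the fingers still pinching the black knob; no verdict was reported.

- **Lock:** I pulled the red knob towards the front until it met a hard stop at about 8 N. The gripper travelled 15.6 mm, but the camera showed only 14.4–14.8 mm. I went by the stop force and attribute the gap to pixel error and the unknown start of the bolt (0 to 2 mm). The knob had not moved in the last picture.
- **Filter slide:** I drew it about 38.5 mm out. I felt the detent pull it on at +2.5 N, then resist at about −5 N when I eased it roughly 1 mm further. I then released it so the ball could centre it, and pinched again at 15 N.
- **Last checks:**
  - The blue filter read y = −0.2112. I put the lamp centre at −0.2116 to −0.2118, worked out from the plunger and the red knob, because the window itself was covered.
  - The slide was still, the sideways force was near zero, and the finger opening of about 17.5 mm matches the 18 mm knob.
- **Tools:** I saw no tool shifted in the last pictures. The tape and most of the pliers were hidden from the scene camera; the wrist view showed them lying clear of the gripper.

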